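# Load the cross-drilling jig

### The arm

A 6-joint arm with a two-finger parallel gripper is mounted at the origin on a cart in front of the work surface, level with it; the furniture and walls round the work are solid. World frame = base frame: x ahead of the robot, y to its left, z up, the work surface at z = 0. Lengths are in mm, angles in rad, forces in N, time in s.
With the tool pointing down it reaches from about 350 to 875 mm from the base axis. Payload 4.2 kg.
Tool frame: the origin (TCP) lies where the fingers leave the gripper's body, on its centre line; the fingertips stand ahead of it and the grasp point (between the pads) lies 54 mm ahead of it (arm.nose_length is the z of the fingertips in the tool frame, in mm); z points along the fingers, x is the direction in which the jaws open and shut, and the axes are right-handed (so a half turn about z gives the same grasp; the last joint's range is limited). The gripper opens to 85 mm and grips with 20 to 120 N. Pads are 22 mm wide; open, the fingers measure 114 mm over their backs; the gripper's body (76 mm by 85 mm) begins 54 mm behind the grasp point. The pads swing forward as they close: fully open they stand 13 mm farther back than shut.
Start: joints at [-1.028, 0.385, 0.008, 0, -1.194, -0.259], TCP at [175.02, -599.973, 303.912] pointing down, gripper open.
Joint ranges: [-3.14, 3.14], [-1.21, 2.06], [-1.07, 1.41], [-3.16, 2.05], [-2.99, -0.16], [-3.1, 3.1]. Speed limits (rad/s): [2.79, 2.79, 3.14, 3.14, 3.14, 3.14].

### API

Orientations are given as a unit quaternion [x, y, z, w].
In Python, from bench import arm, imaging, job_done gives the robot as it stands.
- The arm moves only by the shell command python3 -m crank 'ROWS' [OPENING]. ROWS is a JSON object of lists of equal length, an entry for each row: "delta_pos": the shift along the tool's x, y, z in m, a list of three; "twist": the turn about the tool's z in rad. In form: {"delta_pos": [[tx, ty, tz], ...], "twist": [twist, ...]}. A call has 1 to 8 rows; each row shifts and turns the commanded pose from where the row before left it, along the tool's axes as they then stand; what a row does not reach is not made up. A row lasts 1/12 s, in which the tool goes at most 41.7 mm and 7.16 degrees, less where a joint would pass 70% of its speed; a pose out of reach is approached as far as the arm can. A call is refused whole if a number of a shift passes 0.0417 or a number of a turn 0.125, either way. A call with a gripper value outside its range is refused whole. OPENING is the opening, from 0 (shut) to 1 (fully open), set as the call begins (- or left out, the last holds). The fingers move at their own pace and stop on an object; the grip force is fixed at half the most. Time passes only in rows, so rows that do not move let the fingers close. It gives the time, the measured TCP pose, the force and the opening at its end, in the units of the state.
- arm.read_state(): the state, without advancing time (a new reading comes with each control period).
- imaging.get_image(name): name is "side" or "top"; returns (picture, depth): 400x640x3 uint8, blue, green, red; 400x640 float32, mm along the optical axis (not along the pixel's ray), 0 where there is no reading.
- imaging.camera_model(name): a dict with "vfov" (degrees; the focal length in pixels is half the picture's height over the tangent of half this angle, whatever the lens; pixels are square), "cx", "cy" (the principal point, pixels), "dist" ([k1, k2, p1, p2, k3] as OpenCV has them; the pictures are not rectified), "T" (4x4, takes a point from camera to world coordinates). Camera axes: x right, y up, looking along -z (the intrinsics and any distortion apply to the point x, -y, -z); pixel columns grow to the right and rows downward; lengths in mm; the calibration is good to about 2 mm. A picture is of the moment at which its call begins. camera_model takes no time and is no camera call.
- job_done(): hands the job in, once; it reports no verdict.
The state is a dict: "clock": time; "joints": joint angles; "joint_vel": joint speeds; "joint_efforts": joint torques, N m; "position": TCP position; "ee_rot": TCP orientation; "contact_force": force on the tool from outside, world axes, zero at the start; "wrist_torque": the same for the moment, N m; "gripper_width": finger opening in mm.
Only numpy, scipy, OpenCV 4.12 (cv2) and the standard library are available. Lean on these libraries where they do the work, as an engineer would, in place of code of your own. Each camera call takes 0.05 s, during which the arm holds its last target.

### The job

Load the drill jig: with a fingertip roll the plain brass roller lying on the jig steadily up the ramp to the stop, without letting it run back down, so that the red check pawl springs up behind it and holds it there. Then push the black handle post to swing the bush plate round over the roller as far as it goes, and draw back. Never pick the roller up or press hard on it, and do not disturb the tools and finished rollers on the table.

Things in the scene. Friction and masses are not known exactly. Their poses are not given: they have to be found in the camera images.
- jig: Drill jig fixed to the table: grey base 300 x 160 x 12 mm. Origin: centre of its underside, on the table; x runs uphill along it, y left, z up. Steel apron at x -150 to -70 mm, level, top z 16 mm; end lip (x -150 to -145 mm) 6 mm above it. Then the ramp, x -70 to 60 mm, rising 8 degrees. Dark side rails, inner faces y +-33.5 mm, stand up to 15 mm above both.
- stop_face (a point): Middle of the upright face of the dark stop block at the ramp's top end: x 60, z 51.7 mm in the jig's frame (axes as the jig's). A roller touching it has its centre 20 mm downhill of this point at the same height. The block is 24 mm thick, 76 mm wide, top at z 62 mm, with a screw out of its back.
- ramp: The sloping steel face of the jig, between its rails. Origin: on the face, at its foot, mid-way between the rails; x points up the slope, z square to the face. A roller lying on it has its centre at z 20 mm.
- roller_center (a point): Centre of the plain brass roller to be loaded: solid, smooth, oily, 40 mm diameter, 64 mm long, 0.5 to 0.8 kg, axis along its own y. It lies on the level apron, axis along the jig's y, centre at z 36 mm and x -115 to -96 mm in the jig's frame. It rolls very freely: 2 to 5 N takes it up the ramp and over the pawl; let go on the ramp it runs back down.
- check_pawl (a joint): Red spring pawl, 18 mm wide, in a slot in the upper ramp. 0 rad = up, its tip 10 mm above the ramp face; about 0.4 = pressed flush. The roller pushes it down in passing and it springs up behind the roller once that is at the stop; the roller may then settle back 3 mm against it. A finger following the roller should stay 12 mm above the ramp face, not to hold the pawl down.
- plate_pivot (a point): Point on the bush plate's upright pivot axis, at the plate's underside: x 64, y -62, z 75 mm in the jig's frame (axes as the jig's). A steel post below it carries the plate; the pivot screw's top is at z 86 mm. On the other side of the ramp a grey rest block (x -7 to 39, y 43 to 61, top z 75 mm) takes the shut plate; its steel end pin reaches z 88 mm.
- bush_plate (a joint): Bush plate: flat steel bar 34 mm wide, 7 mm thick, top 82 mm above the table, 134 mm from pivot axis to end, with a brass drill bush. 0 rad = fully open, pointing uphill past the stop (15 degrees to the left of the jig's x); it turns anticlockwise from above and at 1.68 is shut over the roller, 3 mm above it. Starts at 0 to 0.35, friction about 0.04 N m, stays where left.
- handle (a point): Middle of the black handle post on the bush plate: upright, 14 mm diameter, 26 mm high (from 82 to 108 mm above the table), 112 mm from the pivot axis. The point turns with the plate, x along the plate away from the pivot.
- done_roller_1: A finished roller (brass, 40 mm diameter, 64 mm high, with a dark cross hole), standing on end on the table; origin at its centre. Leave alone.
- done_roller_2: The other finished roller, the same. Leave alone.
- calipers: Steel calipers lying on the table, 71 x 186 x 10 mm. Leave alone.
- chisel_1: Turning chisel with brown wooden handle lying at the back, 250 mm long. Leave alone.
There are look-alikes about, which are no part of the job. What is shaped like the part that bears roller_center but turquoise is not meant.

How it is judged:
By the outcome, as a careful person would: the job done as asked, in the order asked, and still so for the second after the job is handed in, with the robot touching nothing.
It also fails if it takes over 54 s, if anything falls off the work surface, if the arm or the gripper's body presses on something with over 40 N, if the wrist force passes 120 N, or if a joint passes its speed limit or range.

## Working session

There is one attempt and no reset: what is moved stays moved. The work goes in short steps, Python scripts to look and compute and a shell command to move; the robot and the scene stay as the last step left them, time stands still between calls to the robot, and variables do not carry over. Pictures are saved under pics/ and viewed, and the job is handed in when it is done.

```bash
mkdir -p pics; ls
python3 - <<'E'
from bench import arm, imaging
import cv2, numpy as np
print(arm.read_state(), arm.nose_length)
for n in ("side","top"):
    im,d=imaging.get_image(n); cv2.imwrite(f"pics/{n}0.png",im); np.savez(f"{n}0.npz",im=im,d=d)
    m=imaging.camera_model(n); print(n,m)
E
```

```text
pics
{'clock': 0.0, 'joints': array([-1.02840813e+00,  3.85557472e-01,  6.58078886e-03, -4.93125358e-04,
       -1.19403152e+00, -2.58608693e-01]), 'joint_vel': array([-5.29229380e-04, -6.53188051e-05, -9.02618760e-05, -5.35790486e-04,
       -2.02895030e-03,  4.66081382e-04]), 'joint_efforts': array([-1.77188052e-03, -3.92289948e+01,  1.88397485e+01,  4.18585718e+00,
       -4.75662528e-03, -8.10911956e-06]), 'position': array([ 174.88862491, -599.56478192,  302.80412005]), 'ee_rot': array([ 6.00078230e-01,  7.99940525e-01,  6.27643780e-04, -9.38978431e-04]), 'contact_force': array([-0.43444441,  1.11187884, -0.0427755 ]), 'wrist_torque': array([ 0.00150177,  0.0133627 , -0.01850274]), 'gripper_width': 85.6246392049092} 72.6
side {'vfov': 55.83325740568557, 'cx': 326.1096165039023, 'cy': 200.94507183333687, 'dist': array([-0.0357606,  0.       ,  0.       ,  0.       ,  0.       ]), 'T': array([[-9.67809155e-01,  1.67050255e-01, -1.88254222e-01,
         4.06108426e+02],
       [-2.51682880e-01, -6.45566264e-01,  7.21040863e-01,
         5.12515579e+02],
       [-1.08051476e-03,  7.45210313e-01,  6.66828630e-01,
         6.50966014e+02],
       [ 0.00000000e+00,  0.00000000e+00,  0.00000000e+00,
         1.00000000e+00]])}
top {'vfov': 54.25949399908319, 'cx': 323.0477260247675, 'cy': 197.08166821455205, 'dist': array([-0.03560842,  0.        ,  0.        ,  0.        ,  0.        ]), 'T': array([[ 3.59288645e-03,  9.84457574e-01, -1.75585810e-01,
         4.04913228e+02],
       [-9.99945161e-01,  5.26415112e-03,  9.05337407e-03,
        -9.87066560e+01],
       [ 9.83697292e-03,  1.75543654e-01,  9.84422501e-01,
         9.97545346e+02],
       [ 0.00000000e+00,  0.00000000e+00,  0.00000000e+00,
         1.00000000e+00]])}
```

View pics/top0.png

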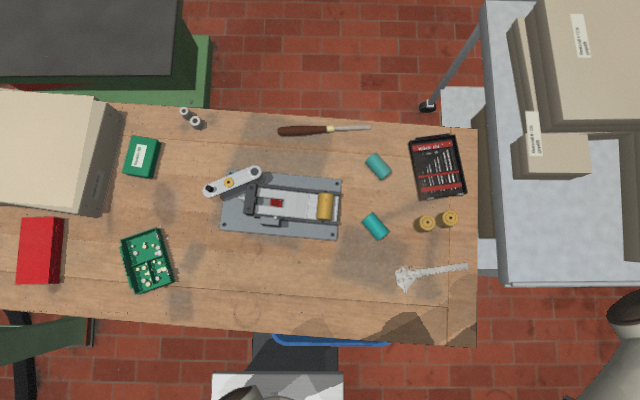

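View pics/side0.png

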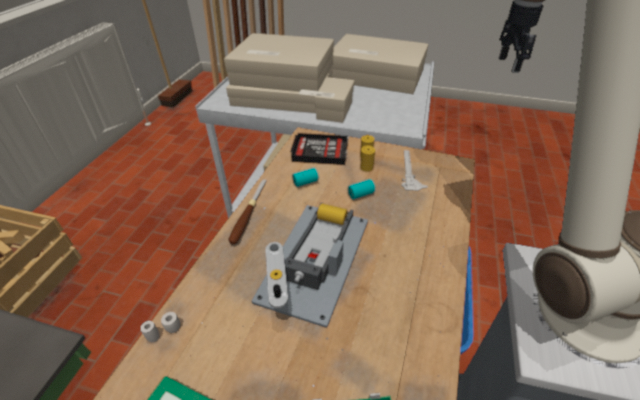

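The roller to load is the yellow brass cylinder in the jig, top (325,207) / side (333,214). The other candidates are:
- the turquoise look-alikes, top (378,166) and (375,226)
- the standing finished rollers, top (427,222) and (450,218)

Only the one in the jig fits the description. Next I'll confirm it in a crop and measure the jig.

```bash
cat > h.py <<'E'
import numpy as np, cv2
from bench import imaging
def K(n):
    m=imaging.camera_model(n); f=200/np.tan(np.radians(m["vfov"]/2))
    return np.array([[f,0,m["cx"]],[0,f,m["cy"]],[0,0,1.]]),m["dist"],m["T"]
def ray(n,uv):
    k,d,T=K(n); p=cv2.undistortPoints(np.array([[uv]],float),k,d)[0,0]
    return T[:3,3],T[:3,:3]@np.array([p[0],-p[1],-1.])
def onz(n,uv,z):
    o,r=ray(n,uv); return o+r*(z-o[2])/r[2]
def two(uvt,uvs):
    o1,r1=ray("top",uvt);o2,r2=ray("side",uvs)
    s=np.linalg.lstsq(np.c_[r1,-r2],o2-o1,rcond=None)[0]
    a=o1+r1*s[0];b=o2+r2*s[1]; return (a+b)/2,np.linalg.norm(a-b)
def proj(n,p):
    k,d,T=K(n); c=np.linalg.inv(T)@np.r_[p,1]
    return cv2.projectPoints(np.array([[c[0],-c[1],-c[2]]]),np.zeros(3),np.zeros(3),k,d)[0][0,0]
E
python3 - <<'E'
import numpy as np,cv2
from h import *
t=np.load("top0.npz")["im"]; s=np.load("side0.npz")["im"]
c=cv2.resize(t[155:250,190:350],None,fx=5,fy=5,interpolation=cv2.INTER_CUBIC);cv2.imwrite("pics/tc0.png",c)
c=cv2.resize(s[195:330,245:380],None,fx=4.4,fy=4.4,interpolation=cv2.INTER_CUBIC);cv2.imwrite("pics/sc0.png",c)
hsv=cv2.cvtColor(t,cv2.COLOR_BGR2HSV); br=cv2.inRange(hsv,(15,120,80),(32,255,255))
n,l,st,ce=cv2.connectedComponentsWithStats(br)
for i in range(1,n):
    if st[i,4]>20: print(st[i],ce[i],onz("top",ce[i],50).round(1))
E
```

```text
[224 178   9   9  58] [228.20689655 181.87931034] [611.  128.2  50. ]
[317 193  17  27 375] [324.65333333 206.04266667] [ 551.6 -111.4   50. ]
[441 210  18  16 210] [449.5952381 217.5047619] [ 524.5 -419.    50. ]
[414 215  22  17 235] [425.51489362 222.95744681] [ 510.9 -358.7   50. ]
```

View pics/tc0.png

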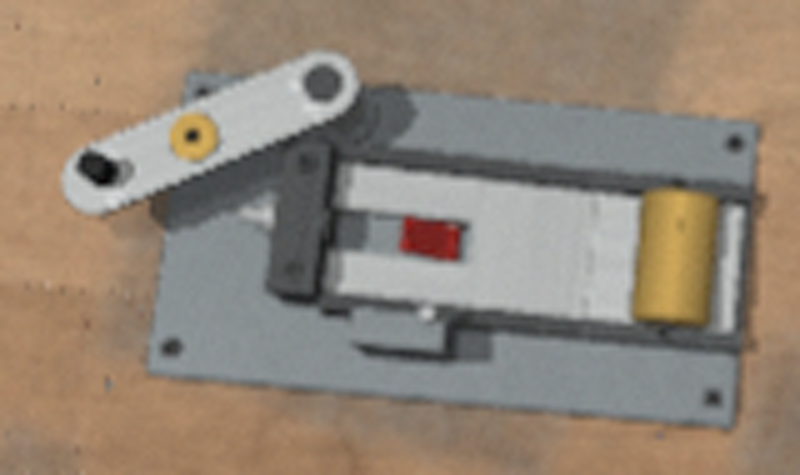

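View pics/sc0.png

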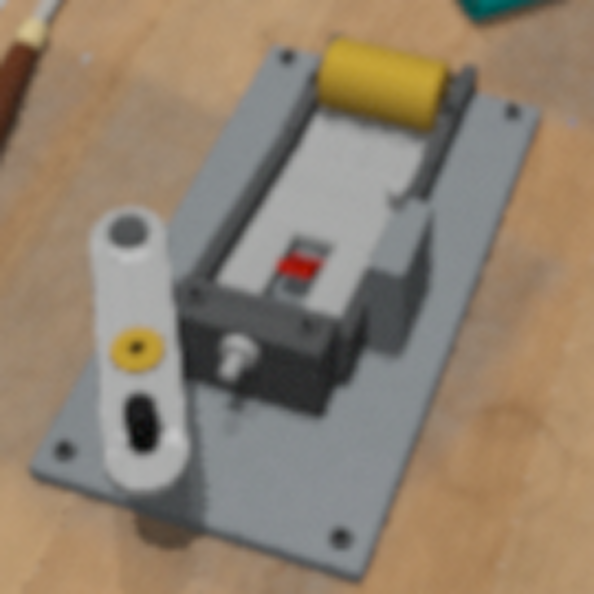

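```bash
cat >> h.py <<'E'
def tc(p): return [(p[0]+.5)/5-.5+190,(p[1]+.5)/5-.5+155]
def sc(p): return [(p[0]+.5)/4.4-.5+245,(p[1]+.5)/4.4-.5+195]
E
python3 - <<'E'
import numpy as np
from h import *
J=np.array([[150,-80],[150,80],[-150,80],[-150,-80]],float)
T=[onz("top",tc(p),12)[:2] for p in [(188,72),(150,374),(735,428),(760,122)]]
S=[onz("side",sc(p),12)[:2] for p in [(32,468),(358,577),(540,115),(277,48)]]
def fit(J,W):
    W=np.array(W); a=J-J.mean(0); b=W-W.mean(0)
    th=np.arctan2((a[:,0]*b[:,1]-a[:,1]*b[:,0]).sum(),(a*b).sum())
    R=np.array([[np.cos(th),-np.sin(th)],[np.sin(th),np.cos(th)]]); o=W.mean(0)-R@J.mean(0)
    return th,o,np.round(W-(J@R.T+o),1)
for W in (T,S,(np.array(T)+S)/2):
    th,o,r=fit(J,W); print(np.degrees(th),o,r.tolist())
R=np.array([[np.cos(th),-np.sin(th)],[np.sin(th),np.cos(th)]])
def j(p): return (R.T@(np.array(p)[:2]-o)).round(1)
for nm,a,b,z in [("pivot",(323,83),(128,231),86),("bush",(194,136),(137,350),82)]:
    p,e=two(tc(a),sc(b)); print(nm,p.round(1),e.round(1),j(p),j(onz("top",tc(a),z)),j(onz("side",sc(b),z)))
# roller top-view: silhouette centre
for z in (36,56): print("roller",j(onz("top",(324.65,206.04),z)))
print("handle top", j(onz("top",tc((92,162)),108)), j(onz("side",sc((140,403)),108)))
E
```

```text
85.18075169380207 [562.22586115  -0.73885535] [[-1.1, -0.5], [1.2, -2.0], [0.7, 1.2], [-0.9, 1.3]]
84.73495965337493 [563.15560924   4.36523167] [[-3.1, -3.0], [1.9, -2.7], [3.1, 3.4], [-1.9, 2.2]]
84.95926492665764 [562.6907352    1.81318816] [[-2.1, -1.7], [1.6, -2.3], [1.9, 2.3], [-1.4, 1.8]]
pivot [631.1  58.8  84.4] 1.9 [ 62.8 -63.1] [ 62.2 -61.8] [ 64.1 -63.4]
bush [604.6 119.8  83.8] 1.5 [121.2 -31.4] [121.4 -31. ] [120.1 -32.9]
roller [-113.8   -1.1]
roller [-113.8    2. ]
handle top [160.4  -9.2] [160.2 -10.1]
```

Both views agree on the jig: yaw about 85° and origin about (562.7, 1.8). The pivot comes out 1–2 mm from its nominal point, and the bush and handle put the plate at about 0.23 rad. The roller centre is near jig x −114. I'll shut the gripper and move over to a point behind the roller.

```bash
python3 -m crank '{"delta_pos": [[0.0202,0.0302,0],[0.0202,0.0302,0],[0.0202,0.0302,0],[0.0202,0.0302,0],[0.0202,0.0302,0],[0.0202,0.0302,0],[0.0202,0.0302,0],[0.0202,0.0302,0]], "twist": [0,0,0,0,0,0,0,0]}' 0
python3 -m crank '{"delta_pos": [[0.0202,0.0302,0],[0.0202,0.0302,0],[0.0202,0.0302,0],[0.0202,0.0302,0],[0.0202,0.0302,0],[0.0202,0.0302,0],[0.0202,0.0302,0],[0.0202,0.0302,0]], "twist": [0,0,0,0,0,0,0,0]}'
python3 -m crank '{"delta_pos": [[0,0,0],[0,0,0],[0,0,0],[0,0,0],[0,0,0],[0,0,0],[0,0,0],[0,0,0]], "twist": [-0.12,-0.12,-0.12,-0.12,-0.12,-0.12,-0.12,-0.12]}'
cat >> h.py <<'E'
from bench import arm
JO=np.array([562.7,1.8]); JT=np.radians(85.0)
JR=np.array([[np.cos(JT),-np.sin(JT)],[np.sin(JT),np.cos(JT)]])
def j2w(p): return JR@np.array(p,float)[:2]+JO
def w2j(p): return JR.T@(np.array(p)[:2]-JO)
def yawx():
    from scipy.spatial.transform import Rotation as Ro
    m=Ro.from_quat(arm.read_state()["ee_rot"]).as_matrix(); return np.degrees(np.arctan2(m[1,0],m[0,0])),m
def rem(jx,jy,z):
    s=arm.read_state(); y,m=yawx(); p=s["position"]
    d=m.T@(np.r_[j2w((jx,jy)),z]-p)
    print("t",round(s["clock"],2),"jig",w2j(p).round(1),"z",p[2].round(1),"tip",(p[2]-arm.nose_length).round(1),"yawx",round(y,1),"tilt",m[:,2].round(3),"F",s["contact_force"].round(1),"w",round(s["gripper_width"],1),"j6",s["joints"][5].round(2),"J1",s["joints"][0].round(2)); print("remaining tool",d.round(1))
E
python3 -c "
from h import *
rem(-156,0,101); print(arm.nose_length)"
```

```text
clock: 0.77
position: [362.3, -375.5, 303.6]
ee_rot: [0.6, 0.8, 0.0, -0.0]
contact_force: [-0.2, 0.0, 0.7]
gripper_width: -0.1
clock: 1.43
position: [549.0, -152.7, 303.6]
ee_rot: [0.6, 0.8, -0.0, -0.0]
contact_force: [0.3, -0.1, 0.6]
gripper_width: 0.2
clock: 2.1
position: [548.1, -154.3, 303.3]
ee_rot: [0.16, 0.987, 0.0, -0.001]
contact_force: [0.1, 0.1, 0.8]
gripper_width: 0.0
t 2.1 jig [-156.8    0.9] z 303.3 tip 230.7 yawx 161.6 tilt [-0.001  0.    -1.   ] F [0.1 0.1 0.8] w 0.0 j6 -0.33 J1 0.01
remaining tool [ -0.9   1.  202.3]
72.6
```

```bash
python3 -m crank '{"delta_pos": [[0,0,0.02],[0,0,0.03],[0,0,0.03],[0,0,0.03],[0,0,0.03],[0,0,0.02],[0,0,0.01],[0,0,0]], "twist": [-0.117,-0.117,0,0,0,0,0,0]}'
python3 - <<'E'
from h import *
rem(-156,0,101)
for n in ("top","side"):
    im,d=imaging.get_image(n); cv2.imwrite(f"pics/{n}1.png",im)
    c=im[120:240,240:360] if n=="top" else im[160:300,250:390]
    cv2.imwrite(f"pics/{n}1c.png",cv2.resize(c,None,fx=4,fy=4,interpolation=cv2.INTER_CUBIC))
E
```

```text
clock: 2.77
position: [547.0, -154.3, 131.2]
ee_rot: [0.047, 0.999, 0.0, -0.003]
contact_force: [-0.5, 0.1, -1.4]
gripper_width: 0.0
t 2.77 jig [-156.9    2. ] z 131.2 tip 58.6 yawx 174.6 tilt [-0.006  0.    -1.   ] F [-0.5  0.1 -1.4] w 0.0 j6 -0.1 J1 0.01
remaining tool [-2.2  0.9 30.2]
```

View pics/side1c.png

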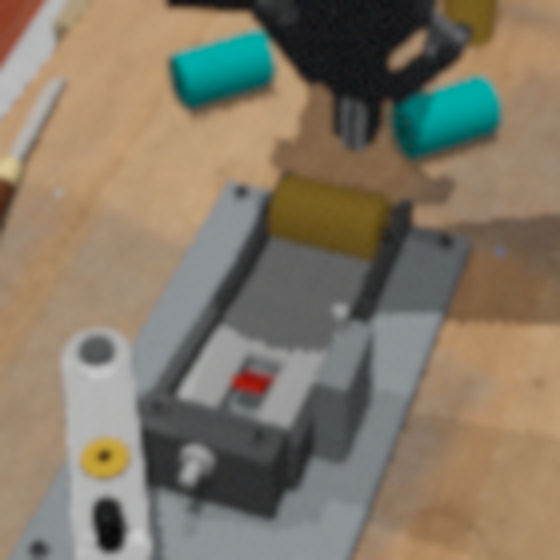

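View pics/top1c.png

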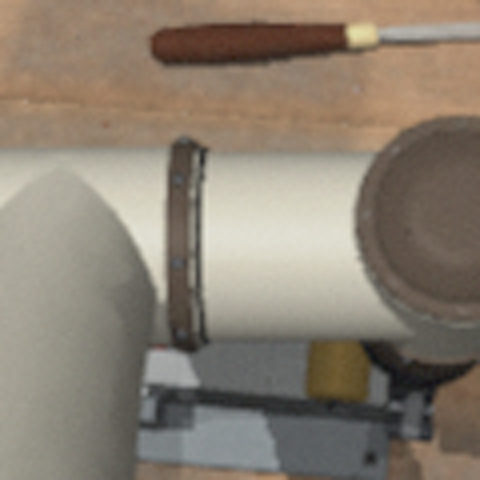

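The side view crop shows the shut fingertips at (357,145), just behind the brass roller at (330,215) and in line with it, with the turquoise ones well clear. Next is the last 30 mm down, then a gentle advance.

```bash
python3 -m crank '{"delta_pos": [[-0.002,0,0.008],[0,0,0.008],[0,0,0.008],[0,0,0.006],[0,0,0],[0,0,0]], "twist": [0,0,0,0,0,0]}'
python3 - <<'E'
from h import *
rem(-145,0,101)
im,d=imaging.get_image("side"); c=im[160:300,250:390]
cv2.imwrite(f"pics/side2c.png",cv2.resize(c,None,fx=4,fy=4,interpolation=cv2.INTER_CUBIC))
E
```

```text
clock: 3.37
position: [550.2, -154.6, 103.4]
ee_rot: [0.046, 0.999, -0.0, -0.001]
contact_force: [0.6, -1.1, -0.0]
gripper_width: -0.0
t 3.37 jig [-156.9   -1.1] z 103.4 tip 30.8 yawx 174.7 tilt [-0.001 -0.    -1.   ] F [ 0.6 -1.1 -0. ] w -0.0 j6 -0.1 J1 0.01
remaining tool [ 1.2 11.9  2.4]
```

View pics/side2c.png

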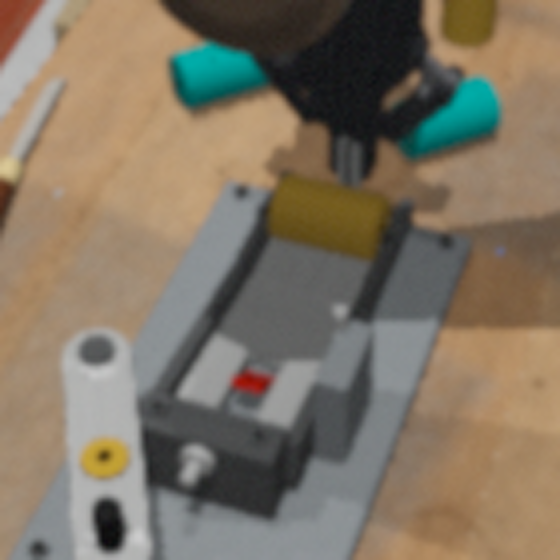

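```bash
python3 -m crank '{"delta_pos": [[0.001,0.003,0.001],[0,0.003,0.001],[0,0.003,0],[0,0.002,0],[0,0.002,0],[0,0.002,0],[0,0.002,0],[0,0.002,0]], "twist": [0,0,0,0,0,0,0,0]}'
python3 -m crank '{"delta_pos": [[0,0.002,0],[0,0.002,0],[0,0.002,0],[0,0.002,0],[0,0.002,0],[0,0.002,0],[0,0.002,0],[0,0.002,0]], "twist": [0,0,0,0,0,0,0,0]}'
python3 - <<'E'
from h import *
rem(-145,0,101)
im,d=imaging.get_image("side"); c=im[160:300,250:390]
cv2.imwrite(f"pics/side3c.png",cv2.resize(c,None,fx=4,fy=4,interpolation=cv2.INTER_CUBIC))
E
```

```text
clock: 4.08
position: [551.2, -135.4, 102.0]
ee_rot: [0.046, 0.999, -0.0, 0.0]
contact_force: [-0.5, -0.2, -0.5]
gripper_width: -0.3
clock: 4.75
position: [552.7, -119.5, 101.9]
ee_rot: [0.046, 0.999, -0.0, -0.0]
contact_force: [0.0, -0.4, -0.6]
gripper_width: 0.2
t 4.75 jig [-121.7   -0.6] z 101.9 tip 29.3 yawx 174.7 tilt [-0. -0. -1.] F [ 0.  -0.4 -0.6] w 0.2 j6 -0.17 J1 0.07
remaining tool [  0.4 -23.3   0.9]
```

View pics/side3c.png

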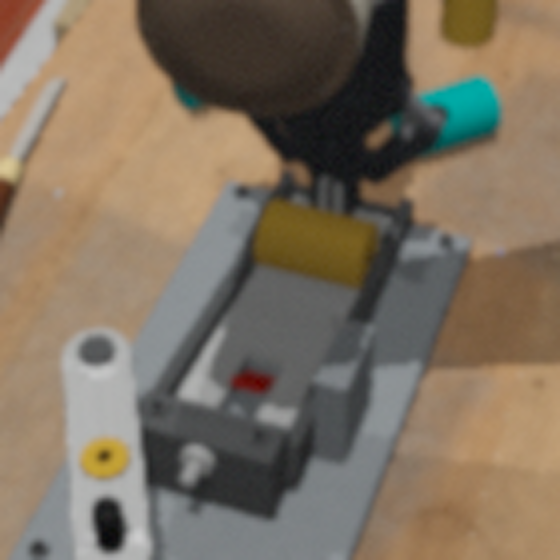

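```bash
python3 -m crank '{"delta_pos": [[0,0.002,0],[0,0.0025,0],[0,0.003,0],[0,0.003,0],[0,0.003,0],[0,0.003,0],[0,0.003,0],[0,0.003,-0.0004]], "twist": [0,0,0,0,0,0,0,0]}'
python3 -m crank '{"delta_pos": [[0,0.003,-0.0004],[0,0.003,-0.0004],[0,0.003,-0.0004],[0,0.003,-0.0004],[0,0.003,-0.0004],[0,0.003,-0.0004],[0,0.003,-0.0004],[0,0.003,-0.0004]], "twist": [0,0,0,0,0,0,0,0]}'
python3 - <<'E'
from h import *
rem(9,0,116.5)
im,d=imaging.get_image("side"); c=im[160:300,250:390]
cv2.imwrite(f"pics/side4c.png",cv2.resize(c,None,fx=4,fy=4,interpolation=cv2.INTER_CUBIC))
E
```

```text
clock: 5.47
position: [554.7, -97.1, 102.4]
ee_rot: [0.046, 0.999, -0.0, -0.0]
contact_force: [-0.1, -1.9, 0.6]
gripper_width: -0.1
clock: 6.13
position: [557.0, -73.1, 105.6]
ee_rot: [0.046, 0.999, -0.0, -0.0]
contact_force: [0.1, -2.0, -0.3]
gripper_width: -0.1
t 6.13 jig [-75.1  -0.8] z 105.6 tip 33.0 yawx 174.7 tilt [-0. -0. -1.] F [ 0.1 -2.  -0.3] w -0.1 j6 -0.25 J1 0.16
remaining tool [  1.3  84.1 -10.9]
```

View pics/side4c.png

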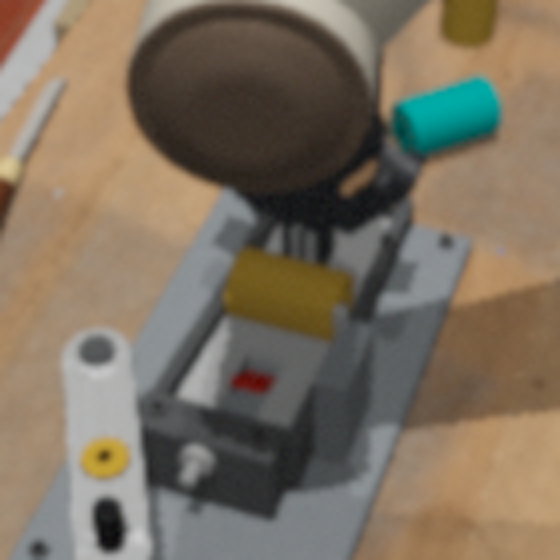

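The roller is on the ramp, against the finger with a steady 2 N. I'll carry on up.

```bash
python3 -m crank '{"delta_pos": [[0,0.003,-0.0004],[0,0.003,-0.0004],[0,0.003,-0.0004],[0,0.003,-0.0004],[0,0.003,-0.0004],[0,0.003,-0.0004],[0,0.003,-0.0004],[0,0.003,-0.0004]], "twist": [0,0,0,0,0,0,0,0]}'
python3 -m crank '{"delta_pos": [[0,0.003,-0.0004],[0,0.003,-0.0004],[0,0.003,-0.0004],[0,0.003,-0.0004],[0,0.003,-0.0004],[0,0.003,-0.0004],[0,0.003,-0.0004],[0,0.003,-0.0004]], "twist": [0,0,0,0,0,0,0,0]}'
python3 -m crank '{"delta_pos": [[0,0.003,-0.0004],[0,0.003,-0.0004],[0,0.003,-0.0004],[0,0.003,-0.0004],[0,0.003,-0.0004],[0,0.002,-0.0003],[0,0.002,-0.0003],[0,0.002,-0.0003]], "twist": [0,0,0,0,0,0,0,0]}'
python3 - <<'E'
from h import *
rem(9,0,116.5)
im,d=imaging.get_image("side"); c=im[160:300,250:390]
cv2.imwrite(f"pics/side5c.png",cv2.resize(c,None,fx=4,fy=4,interpolation=cv2.INTER_CUBIC))
E
```

```text
clock: 6.85
position: [559.2, -49.1, 108.7]
ee_rot: [0.046, 0.999, -0.0, -0.0]
contact_force: [0.5, -1.8, 1.2]
gripper_width: -0.4
clock: 7.52
position: [561.4, -25.4, 112.0]
ee_rot: [0.046, 0.999, -0.0, -0.0]
contact_force: [-0.4, -3.1, 1.2]
gripper_width: -0.0
clock: 8.18
position: [563.4, -4.4, 114.8]
ee_rot: [0.046, 0.999, 0.0, -0.0]
contact_force: [-0.8, -1.9, 0.7]
gripper_width: -0.4
t 8.18 jig [-6.1 -1.2] z 114.8 tip 42.2 yawx 174.7 tilt [-0.  0. -1.] F [-0.8 -1.9  0.7] w -0.4 j6 -0.37 J1 0.28
remaining tool [ 1.3 15.1 -1.7]
```

View pics/side5c.png

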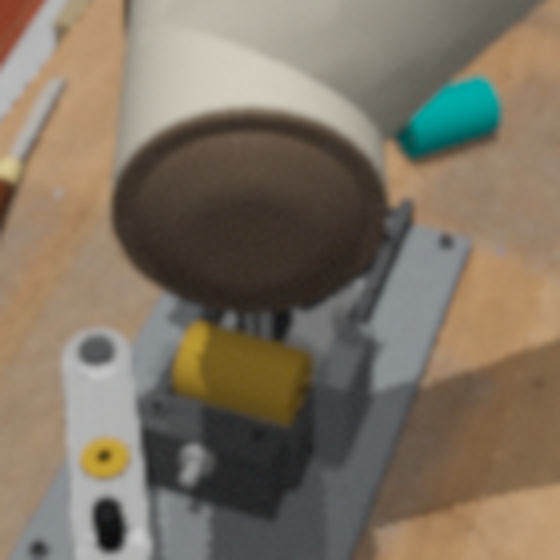

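```bash
python3 -m crank '{"delta_pos": [[0,0.002,-0.0003],[0,0.002,-0.0003],[0,0.002,-0.0003],[0,0.002,-0.0003],[0,0.001,-0.0001],[0,0.001,-0.0001]], "twist": [0,0,0,0,0,0]}'
python3 -m crank '{"delta_pos": [[0,0.001,0],[0,0.001,-0.0001]], "twist": [0,0]}'
python3 - <<'E'
from h import *
rem(9,0,116.5)
im,d=imaging.get_image("side"); c=im[160:300,250:390]
cv2.imwrite(f"pics/side6c.png",cv2.resize(c,None,fx=4,fy=4,interpolation=cv2.INTER_CUBIC))
E
```

```text
clock: 8.73
position: [564.4, 5.6, 116.2]
ee_rot: [0.046, 0.999, 0.0, 0.0]
contact_force: [-0.3, -0.6, 0.3]
gripper_width: -0.1
clock: 8.9
position: [564.5, 7.3, 116.3]
ee_rot: [0.046, 0.999, -0.0, -0.0]
contact_force: [0.7, -2.8, 1.5]
gripper_width: -0.1
t 8.9 jig [ 5.6 -1.3] z 116.3 tip 43.7 yawx 174.7 tilt [-0. -0. -1.] F [ 0.7 -2.8  1.5] w -0.1 j6 -0.39 J1 0.3
remaining tool [ 1.3  3.4 -0.2]
```

View pics/side6c.png

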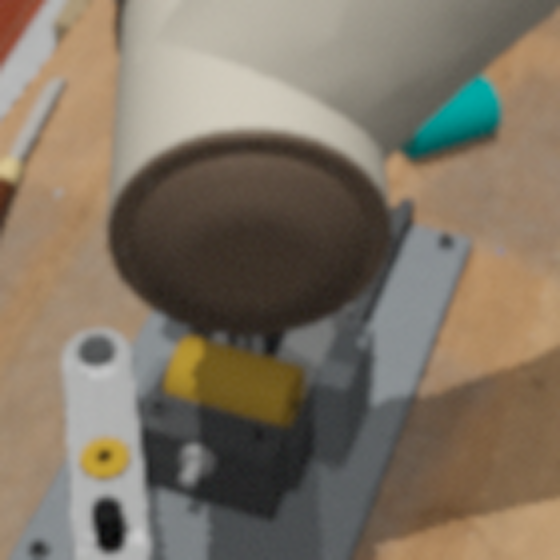

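```bash
for i in 1; do python3 -m crank '{"delta_pos": [[0,0.001,0],[0,0,0]], "twist": [0,0]}'; done
python3 -m crank '{"delta_pos": [[0,0.001,0],[0,0,0]], "twist": [0,0]}' | grep -E "pos|force"
```

```text
clock: 9.12
position: [564.5, 8.3, 116.3]
ee_rot: [0.046, 0.999, -0.0, -0.0]
contact_force: [-1.2, -0.5, -0.1]
gripper_width: -0.3
position: [564.6, 9.3, 116.3]
contact_force: [0.6, -1.5, 0.4]
```

```bash
python3 -m crank '{"delta_pos": [[0,0.001,0],[0,0,0]], "twist": [0,0]}' | grep -E "pos|force"
python3 -m crank '{"delta_pos": [[0,0.001,0],[0,0,0]], "twist": [0,0]}' | grep -E "pos|force"
```

```text
position: [564.7, 9.6, 116.4]
contact_force: [0.2, -5.1, 1.3]
position: [564.7, 9.8, 116.4]
contact_force: [0.8, -9.3, 0.5]
```

Contact with the stop: the TCP has stalled and the force is up to 9 N. I'll back off slowly, so that the finger still supports the roller if it isn't latched.

```bash
python3 -m crank '{"delta_pos": [[0,-0.001,0],[0,-0.001,0],[0,0,0]], "twist": [0,0,0]}' | grep -E "pos|force"
python3 -m crank '{"delta_pos": [[0,-0.001,0],[0,-0.001,0],[0,0,0]], "twist": [0,0,0]}' | grep -E "pos|force"
python3 - <<'E'
from h import *
rem(9,0,116.5)
im,d=imaging.get_image("side"); c=im[200:300,260:340]
cv2.imwrite(f"pics/side7c.png",cv2.resize(c,None,fx=6,fy=6,interpolation=cv2.INTER_CUBIC))
E
```

```text
position: [564.7, 9.3, 116.3]
contact_force: [0.5, -1.9, 0.3]
position: [564.5, 7.5, 116.3]
contact_force: [-0.2, -0.6, -0.2]
t 10.12 jig [ 5.8 -1.3] z 116.3 tip 43.7 yawx 174.7 tilt [ 0.  0. -1.] F [-0.2 -0.6 -0.2] w 0.0 j6 -0.39 J1 0.3
remaining tool [ 1.3  3.2 -0.2]
```

View pics/side7c.png

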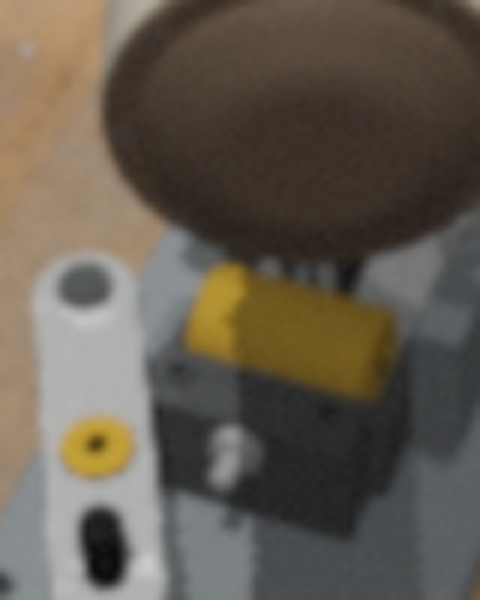

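```bash
python3 -m crank '{"delta_pos": [[0,-0.001,0],[0,-0.001,0],[0,0,0],[0,0,0]], "twist": [0,0,0,0]}' | grep -E "pos|force"
python3 - <<'E'
from h import *
im,d=imaging.get_image("side"); c=im[200:300,260:340]
cv2.imwrite(f"pics/side8c.png",cv2.resize(c,None,fx=6,fy=6,interpolation=cv2.INTER_CUBIC))
E
python3 -m crank '{"delta_pos": [[0,-0.001,0],[0,-0.001,0],[0,0,0],[0,0,0]], "twist": [0,0,0,0]}' | grep -E "pos|force"
python3 - <<'E'
from h import *
im,d=imaging.get_image("side"); c=im[200:300,260:340]
cv2.imwrite(f"pics/side9c.png",cv2.resize(c,None,fx=6,fy=6,interpolation=cv2.INTER_CUBIC))
for k in (7,8,9):
    i=cv2.imread(f"pics/side{k}c.png"); m=cv2.inRange(cv2.cvtColor(i,cv2.COLOR_BGR2HSV),(15,140,60),(32,255,255)); m[:,:170]=0
    M=cv2.moments(m,True); print(k,M["m10"]/M["m00"],M["m01"]/M["m00"],M["m00"])
E
```

```text
position: [564.4, 5.4, 116.3]
contact_force: [0.2, -0.5, -0.4]
position: [564.1, 3.2, 116.3]
contact_force: [0.5, 0.5, -0.6]
7 292.1619036710383 331.4582784491152 17461.0
8 293.21231993722324 331.03222913513815 17841.0
9 292.99875607825396 331.18410041841 17686.0
```

View pics/side9c.png

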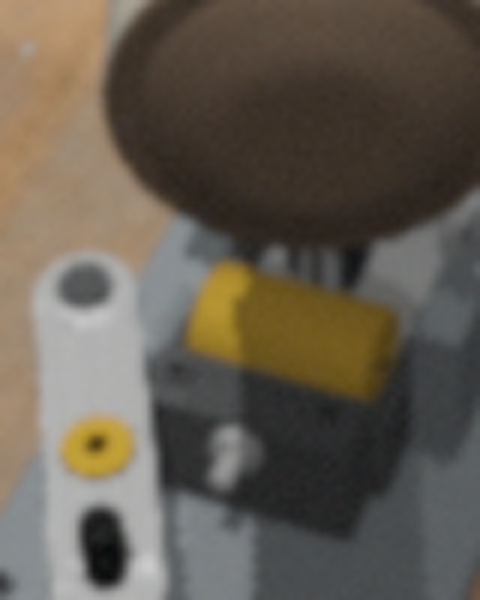

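The roller stayed at the stop while the finger withdrew 6.6 mm with no force, so the pawl is holding it. I'll back away, lift and turn toward the handle.

```bash
python3 -m crank '{"delta_pos": [[0,-0.005,0],[0,-0.01,0],[0,-0.005,-0.005],[0,0,-0.02],[0,0,-0.03],[0,0,-0.03],[0,0,0],[0,0,0]], "twist": [0,0,0,0,0,0,0.12,0.12]}' | grep -E "pos|force"
python3 -m crank '{"delta_pos": [[0,0,0],[0,0,0],[0,0,0],[0,0,0],[0,0,0],[0,0,0],[0,0,0],[0,0,0]], "twist": [0.119,0.119,0.119,0.119,0.119,0.119,0.119,0]}' | grep -E "pos|force"
python3 - <<'E'
from h import *
rem(173.5,-34.9,164.6)
im,d=imaging.get_image("side"); c=im[200:300,250:350]
cv2.imwrite(f"pics/side10c.png",cv2.resize(c,None,fx=6,fy=6,interpolation=cv2.INTER_CUBIC))
E
```

```text
position: [563.1, -17.2, 204.3]
contact_force: [-0.4, -0.2, -0.4]
position: [562.1, -17.3, 201.7]
contact_force: [-0.7, 0.2, -0.0]
t 12.27 jig [-19.1  -1.1] z 201.7 tip 129.1 yawx 113.0 tilt [ 0.  0. -1.] F [-0.7  0.2 -0. ] w 0.1 j6 -1.43 J1 0.26
remaining tool [154.1 120.4  37.1]
```

View pics/side10c.png

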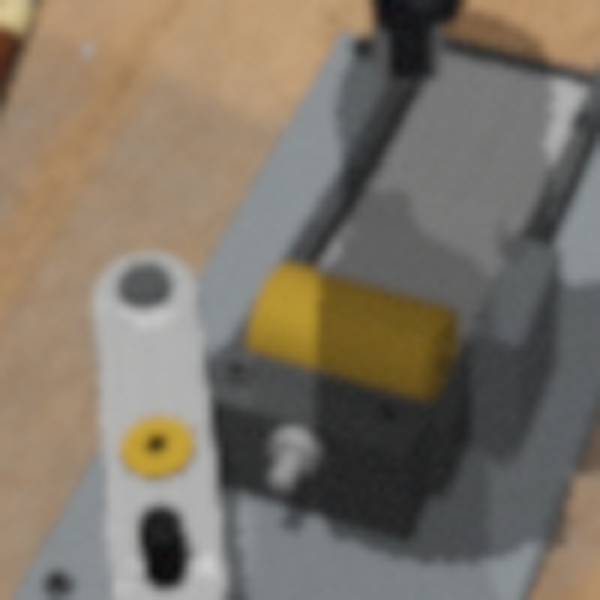

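The roller is resting at the stop at (350,330), held on its own. Next I'll go over beside the handle.

```bash
python3 -m crank '{"delta_pos": [[0.022,0.0172,0],[0.022,0.0172,0],[0.022,0.0172,0],[0.022,0.0172,0],[0.022,0.0172,0],[0.022,0.0172,0],[0.022,0.0172,0],[0,0,0.006]], "twist": [0,0,0,0,0,0,0,0]}' | grep -E "pos|force"
python3 -m crank '{"delta_pos": [[0,0,0.01],[0,0,0.005],[0,0,0]], "twist": [0,0,0]}' | grep -E "pos|force"
python3 - <<'E'
from h import *
rem(173.5,-34.9,164.6)
for n in ("top","side"):
    im,d=imaging.get_image(n)
    c=im[135:235,180:280] if n=="top" else im[200:320,230:350]
    cv2.imwrite(f"pics/{n}11c.png",cv2.resize(c,None,fx=5,fy=5,interpolation=cv2.INTER_CUBIC))
E
```

```text
position: [614.3, 176.5, 196.5]
contact_force: [0.6, -0.4, 0.6]
position: [611.1, 170.9, 178.2]
contact_force: [0.4, 0.0, -1.2]
t 13.23 jig [172.6 -33.4] z 178.2 tip 105.6 yawx 113.2 tilt [-0.004 -0.002 -1.   ] F [ 0.4  0.  -1.2] w 0.1 j6 -1.69 J1 0.53
remaining tool [ 0.1  1.8 13.5]
```

View pics/side11c.png

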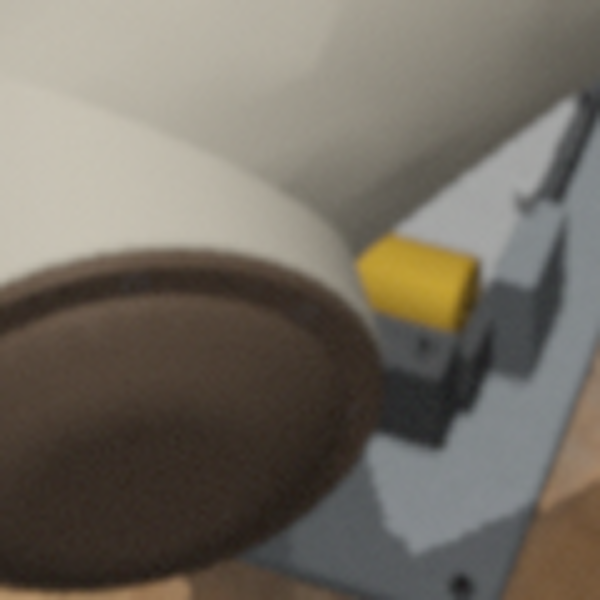

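View pics/top11c.png

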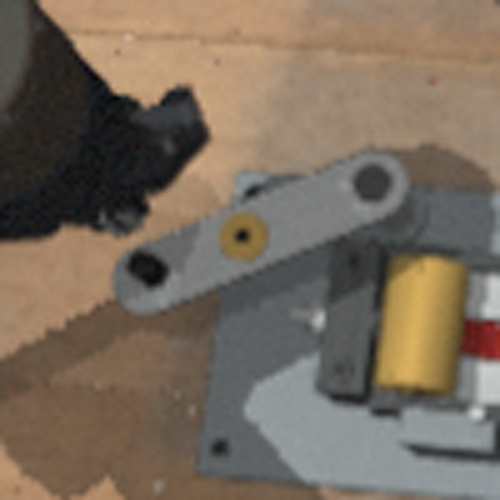

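The top crop shows the handle at (148,268) with the fingertip beside it at about (130,215), and the red pawl up behind the roller at (485,335). I'll go down to a tip height of about 92 mm and close on the handle.

```bash
python3 -m crank '{"delta_pos": [[0,0.001,0.005],[0,0,0.006],[0,0,0.003],[0,0,0],[0,-0.002,0],[0,-0.003,0],[0,-0.003,0],[0,0,0]], "twist": [0,0,0,0,0,0,0,0]}' | grep -E "pos|force"
cat >> h.py <<'E'
def arc():
    s=arm.read_state(); y,m=yawx(); q=w2j(s["position"])-np.array([64,-62]); a=np.radians(y)-JT
    x=np.array([np.cos(a),np.sin(a)]); u=np.array([-x[1],x[0]])
    print("t",round(s["clock"],2),"tool jig ang",round(np.degrees(a),1),"radial",(q@x).round(1),"tang",(q@u).round(1),"tip",(s["position"][2]-72.6).round(1),"F",s["contact_force"].round(1),"J",s["joints"].round(2))
E
python3 -c "
from h import *
arc()"
```

```text
position: [605.2, 169.4, 166.6]
contact_force: [0.3, -0.1, 0.6]
t 14.0 tool jig ang 28.2 radial 110.2 tang -20.2 tip 94.0 F [ 0.3 -0.1  0.6] J [ 0.53  0.51 -0.16 -0.   -0.9  -1.7 ]
```

```bash
python3 -m crank '{"delta_pos": [[0.001,-0.001,0.001],[0.0006,-0.002,0],[0.0006,-0.0045,0],[0.0006,-0.0045,0],[0.0006,-0.0045,0],[0.0006,-0.0045,0],[0.0006,-0.0045,0],[0.0006,-0.0045,0]], "twist": [0,0,-0.04,-0.04,-0.04,-0.04,-0.04,-0.04]}' | grep -E "pos|force"
python3 - <<'E'
from h import *
arc()
im,d=imaging.get_image("top")
c=im[135:235,180:280]
cv2.imwrite(f"pics/top12c.png",cv2.resize(c,None,fx=5,fy=5,interpolation=cv2.INTER_CUBIC))
E
```

```text
position: [577.0, 160.1, 165.4]
contact_force: [-0.4, -0.1, -0.0]
t 14.67 tool jig ang 42.1 radial 111.7 tang -18.0 tip 92.8 F [-0.4 -0.1 -0. ] J [ 0.54  0.47 -0.24  0.   -0.86 -1.46]
```

View pics/top12c.png

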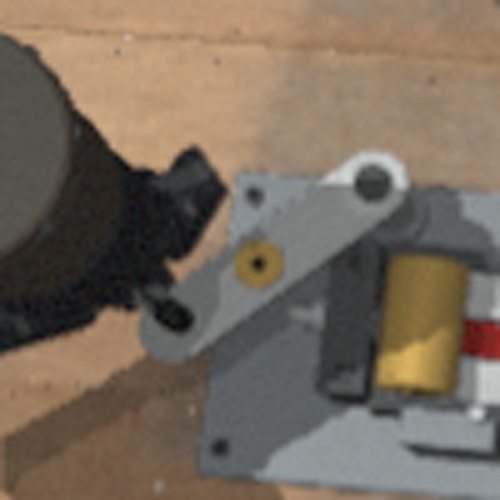

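The plate is turning with the handle, so I'll continue round the arc.

```bash
python3 -m crank '{"delta_pos": [[0.0006,-0.0045,0],[0.0006,-0.0045,0],[0.0006,-0.0045,0],[0.0006,-0.0045,0],[0.0006,-0.0045,0],[0.0006,-0.0045,0],[0.0006,-0.0045,0],[0.0006,-0.0045,0]], "twist": [-0.04,-0.04,-0.04,-0.04,-0.04,-0.04,-0.04,-0.04]}' | grep -E "force"
python3 -c "
from h import *
arc()"
python3 -m crank '{"delta_pos": [[0.0006,-0.0045,0],[0.0006,-0.0045,0],[0.0006,-0.0045,0],[0.0006,-0.0045,0],[0.0006,-0.0045,0],[0.0006,-0.0045,0],[0.0006,-0.0045,0],[0.0006,-0.0045,0]], "twist": [-0.04,-0.04,-0.04,-0.04,-0.04,-0.04,-0.04,-0.04]}' | grep -E "force"
python3 -c "
from h import *
arc()"
```

```text
contact_force: [-0.3, 0.5, 0.0]
t 15.38 tool jig ang 60.4 radial 111.5 tang -17.8 tip 92.9 F [-0.3  0.5  0. ] J [ 0.53  0.42 -0.32 -0.   -0.83 -1.14]
contact_force: [0.5, 0.0, -0.1]
t 16.05 tool jig ang 78.7 radial 111.5 tang -17.5 tip 92.8 F [ 0.5  0.  -0.1] J [ 0.5   0.38 -0.39 -0.   -0.8  -0.79]
```

```bash
python3 -m crank '{"delta_pos": [[0.0006,-0.0045,0],[0.0006,-0.0045,0],[0.0006,-0.0045,0],[0.0006,-0.0045,0],[0.0006,-0.0045,0],[0.0006,-0.0045,0],[0.0006,-0.0045,0],[0.0006,-0.0045,0]], "twist": [-0.04,-0.04,-0.04,-0.04,-0.04,-0.04,-0.04,-0.04]}' | grep -E "force"
python3 -m crank '{"delta_pos": [[0.0006,-0.0045,0],[0.0006,-0.0045,0],[0.0003,-0.00225,0],[0.0003,-0.00225,0],[0.0003,-0.00225,0]], "twist": [-0.04,-0.04,-0.02,-0.02,-0.02]}' | grep -E "force"
python3 - <<'E'
from h import *
arc()
for n in ("top","side"):
    im,d=imaging.get_image(n)
    c=im[145:245,210:310] if n=="top" else im[200:320,230:350]
    cv2.imwrite(f"pics/{n}13c.png",cv2.resize(c,None,fx=5,fy=5,interpolation=cv2.INTER_CUBIC))
E
```

```text
contact_force: [-0.6, 0.1, 0.9]
contact_force: [0.4, -0.2, 0.3]
t 17.13 tool jig ang -255.0 radial 111.4 tang -17.0 tip 92.8 F [ 0.4 -0.2  0.3] J [ 0.42  0.36 -0.43 -0.   -0.78 -0.25]
```

View pics/top13c.png

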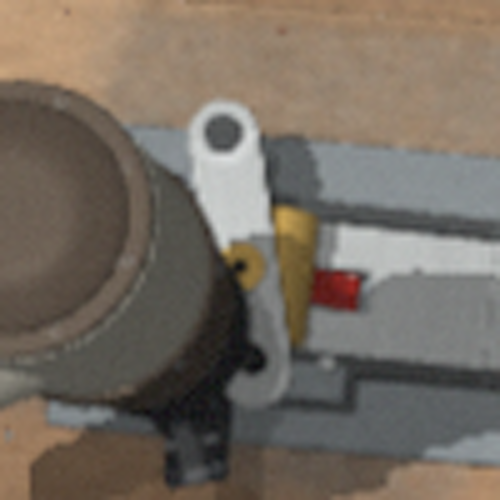

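View pics/side13c.png

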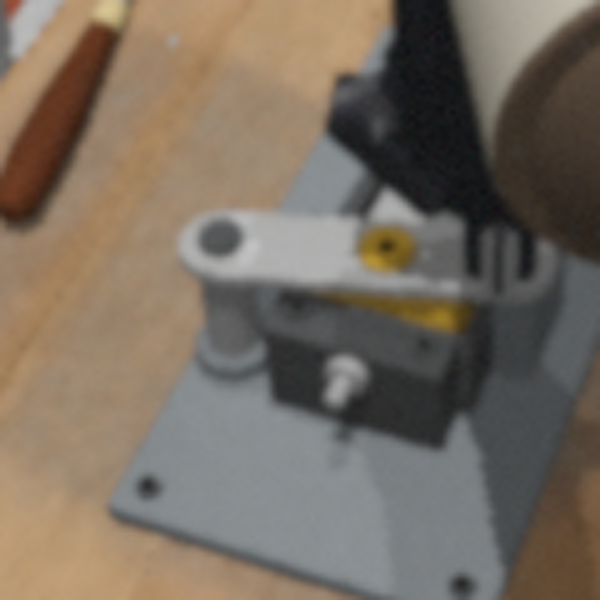

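```bash
python3 -m crank '{"delta_pos": [[0.0003,-0.0022,0],[0.0003,-0.0022,0],[0.0003,-0.0022,0],[0,0,0]], "twist": [-0.02,-0.02,-0.02,0]}' | grep -E "force"
python3 -m crank '{"delta_pos": [[0,-0.001,0],[0,-0.001,0],[0,0,0]], "twist": [-0.01,-0.01,0]}' | grep -E "pos|force"
python3 -c "
from h import *
arc()"
```

```text
contact_force: [0.2, 0.2, -0.5]
position: [518.3, 48.8, 165.3]
contact_force: [-0.9, -0.9, 0.3]
t 17.82 tool jig ang -250.4 radial 111.0 tang -17.2 tip 92.7 F [-0.9 -0.9  0.3] J [ 0.41  0.36 -0.43  0.   -0.78 -0.15]
```

```bash
python3 -m crank '{"delta_pos": [[0,-0.001,0],[0,0,0]], "twist": [0,0]}' | grep -E "pos|force"
python3 -m crank '{"delta_pos": [[0,-0.001,0],[0,0,0]], "twist": [0,0]}' | grep -E "pos|force"
python3 -c "
from h import *
arc()"
```

```text
position: [518.5, 47.9, 165.3]
contact_force: [0.1, -0.9, -0.6]
position: [518.8, 47.0, 165.3]
contact_force: [0.3, -0.3, 0.1]
t 18.15 tool jig ang -250.4 radial 111.0 tang -15.2 tip 92.7 F [ 0.3 -0.3  0.1] J [ 0.4   0.36 -0.43  0.   -0.78 -0.15]
```

```bash
for k in 1; do python3 -m crank '{"delta_pos": [[0,-0.001,0],[0,0,0]], "twist": [0,0]}' | grep -E "pos|force"; done
python3 -m crank '{"delta_pos": [[0,-0.001,0],[0,0,0]], "twist": [0,0]}' | grep -E "pos|force"
python3 -m crank '{"delta_pos": [[0,-0.001,0],[0,0,0]], "twist": [0,0]}' | grep -E "pos|force"
```

```text
position: [519.0, 46.0, 165.3]
contact_force: [0.6, 0.2, 0.2]
position: [519.3, 45.0, 165.3]
contact_force: [0.6, -0.9, 0.4]
position: [519.4, 44.5, 165.3]
contact_force: [-2.5, 3.4, -0.1]
```

```bash
python3 -m crank '{"delta_pos": [[0,-0.001,0],[0,0,0]], "twist": [0,0]}' | grep -E "pos|force"
python3 - <<'E'
from h import *
arc()
for n in ("top","side"):
    im,d=imaging.get_image(n)
    c=im[145:245,210:310] if n=="top" else im[200:320,230:350]
    cv2.imwrite(f"pics/{n}14c.png",cv2.resize(c,None,fx=5,fy=5,interpolation=cv2.INTER_CUBIC))
E
```

```text
position: [519.5, 44.3, 165.3]
contact_force: [-3.1, 7.3, 1.3]
t 18.82 tool jig ang -250.5 radial 111.0 tang -12.4 tip 92.7 F [-3.1  7.3  1.3] J [ 0.4   0.36 -0.43 -0.   -0.78 -0.14]
```

View pics/top14c.png

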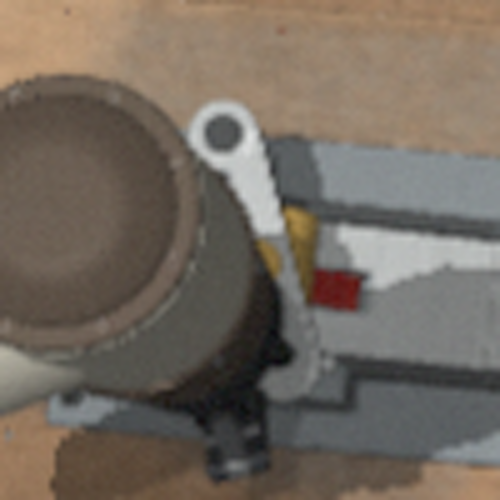

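The plate has stalled against the end pin at (328,360) with 8 N of resistance. I'll draw straight back, lift and look.

```bash
python3 -m crank '{"delta_pos": [[0,0.004,0],[0,0.01,0],[0,0.015,0],[0,0.01,0],[0,0,-0.02],[0,0,-0.035],[0,0,-0.035],[0,0,-0.02]], "twist": [0,0,0,0,0,0,0,0]}' | grep -E "pos|force"
python3 -m crank '{"delta_pos": [[0,0.04,0],[0,0.04,0],[0,0.04,0],[0,0.04,0],[0,0.03,0],[0,0.01,0],[0,0,0]], "twist": [0,0,0,0,0,0,0]}' | grep -E "pos|force"
python3 - <<'E'
from h import *
arc()
for n in ("top","side"):
    im,d=imaging.get_image(n)
    cv2.imwrite(f"pics/{n}15.png",im)
    c=im[145:245,210:350] if n=="top" else im[190:310,240:380]
    cv2.imwrite(f"pics/{n}15c.png",cv2.resize(c,None,fx=5,fy=5,interpolation=cv2.INTER_CUBIC))
E
```

```text
position: [510.9, 81.6, 279.2]
contact_force: [0.9, -0.6, 1.0]
position: [458.9, 276.8, 275.1]
contact_force: [-0.3, -0.5, 0.8]
t 20.17 tool jig ang -250.2 radial 110.2 tang -253.2 tip 202.5 F [-0.3 -0.5  0.8] J [ 0.85  0.26 -0.25  0.   -1.06 -0.59]
```

View pics/top15c.png

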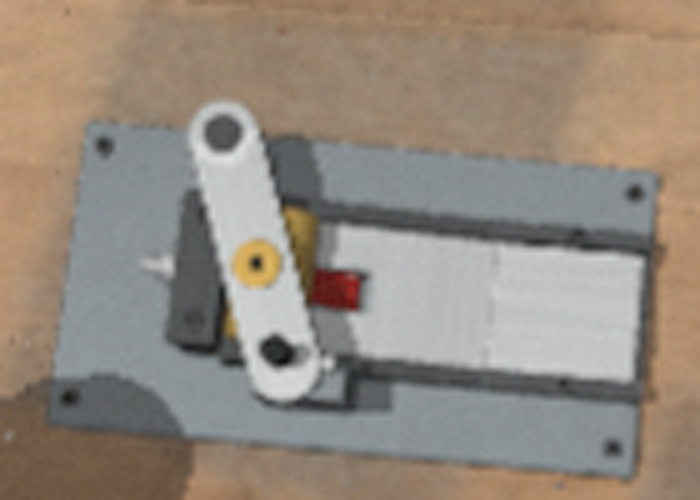

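View pics/side15c.png

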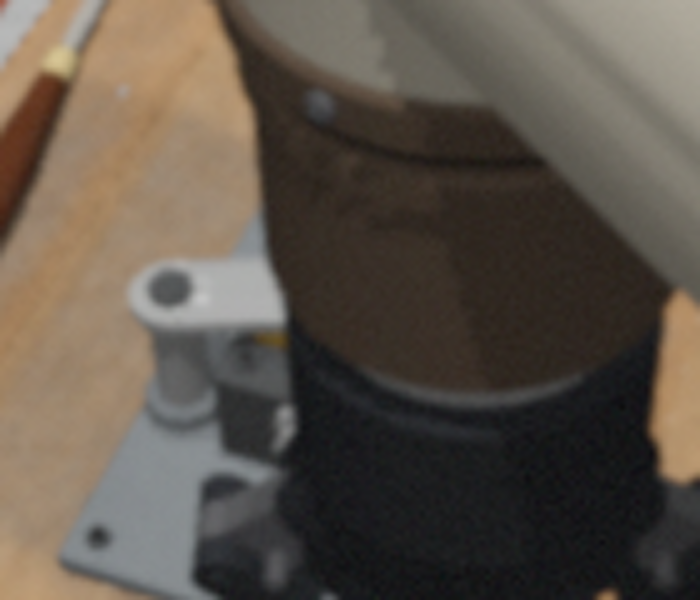

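View pics/top15.png

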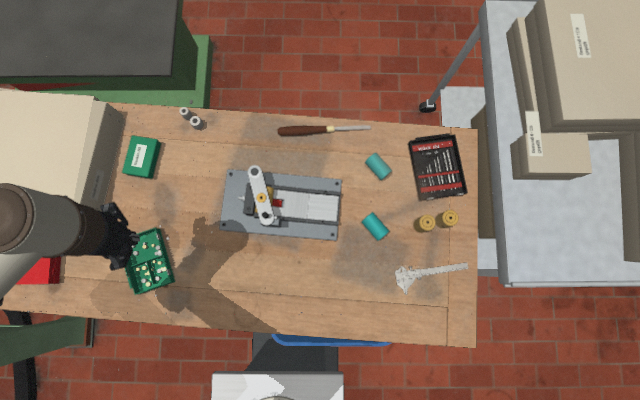

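Run:
```python
from h import *
f=lambda p:[(p[0]+.5)/5-.5+210,(p[1]+.5)/5-.5+145]
a=w2j(onz("top",f((223,132)),86)); b=w2j(onz("top",f((257,262)),82)); 
e=np.degrees(np.arctan2(*(b-a)[::-1])); print(a,b,e, np.radians(e-15))
e=np.degrees(np.arctan2(*(b-[62.2,-61.8])[::-1])); print(np.radians(e-15))
# roller rear edge near (316,235) at z~52
print(w2j(onz("top",f((318,232)),50)))
```

```text
[ 62.22248165 -62.3049068 ] [39.10301536 -1.51902451] 110.82394650205423 1.6724433687157496
1.674898357430768
[ 16.2150739 -24.5082184]
```

```bash
python3 -c "
from bench import job_done; print(job_done())"
```

```text
the job is handed in; nothing more can be done
None
```

The job is done and handed in at about 20.3 s. The roller is loaded against the stop, the red pawl holds it, and the bush plate is shut over it.

- **Roller:** I pushed it up the ramp with the shut fingertips at about 2–3 N. At the stop the force briefly reached about 9 N. It then stayed put while I backed the finger off 6.6 mm with no force, and it was still there in the last picture. Its rear edge measured at about jig x 16, against 20 when touching the stop, so it has settled back about 3–4 mm onto the pawl.
- **Pawl:** The last top view shows it up behind the roller. I judged this from the picture and from the roller holding; I had no direct reading of its angle.
- **Bush plate:** I swung it round by the handle post until it stalled on the end pin at about 8 N, then drew back. It measured 1.67 rad, against 1.68 for fully shut.
- **Everything else:** In the last top view the finished rollers, calipers, chisel and turquoise look-alikes look unmoved. The arm is clear and reads only noise, about 1 N.

No check failed. The two cameras disagreed on the jig's position by up to about 5 mm along its length. I used the average of the two, and the forces and pictures bore it out. The last side view was mostly blocked by the arm, so the final checks rest on the top view.

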